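# Show the governor wheel to the inspection camera

### The job

Take the yellow guard off the green governor housing and hang it by its handle on the two-pronged hook, across both prongs, and let go of it. Then lift the wheel out of the housing and present it to the inspection camera: hub in the air at lens height straight above the yellow cross, wheel upright and square to the lens, the side with the red flyweights towards the lens, and finish while still holding it there, motionless. Do not knock the wheel against the camera and leave the other things on the table where they are.

Things in the scene. Friction and masses are not known exactly. Their poses are not given: they have to be found in the camera images.
- housing: green open-topped steel housing, fixed, 190 (its x) x 96 mm (its y), end ledges 100 mm high; origin: centre of its underside on the table. Two open-topped saddles carry the wheel's axle along its y, hub centre 85 mm above the table; saddle tops are 97 mm high. The wheel lifts straight up and out: 20 mm of rise frees the axle, 80 mm clears the whole housing.
- guard: loose yellow sheet-steel hood over the wheel, about 0.3 kg, 180 (its x) x 66 (its y) x 63 mm high without handle; open below, short side skirts. It stands freely on the housing's end ledges, underside 100 mm above the table. Origin: centre of its underside; x along its length and its handle, z up. The wheel reaches 50 mm up into it.
- guard_handle (a point): middle of the guard's black bail handle, a round bar 10 mm thick, level, along the guard's x, 140 mm between the centres of its two legs; the bar's centre is 118 mm above the guard's underside, and there are 50 mm of free space between the bar and the guard's top. Axes as the guard's.
- wheel: loose wheel, about 0.5 kg, 130 mm across, upright in the housing under the guard. Origin: hub centre; y along its axle (12 mm thick, 45 mm to each side). Rim 24 mm wide along y, flat sides free to pinch from radius 32 to 65 mm. Two red flyweights on a yellow disc on its +y side only, within 31 mm of the axis, to 22 mm from the middle plane. It may turn about its axle (x, z point anywhere).
- flyweight_face (a point): point on the wheel's axis 22 mm from the hub centre on the +y side, level with the fronts of the red flyweights.
- hook_stand: fixed steel stand with a two-pronged hook, base 170 mm square; origin: on the table under the hook seat. Two level prongs 8 mm thick at its y = -42 and +42 mm, centres 176 mm up, run to its -x (roughly to the robot) from a cross bar at x = +60 mm to upturned ends at x = -30 to -34 mm, tops 194 mm up. A 24 mm post stands at x = +66 mm, 180 mm high.
- hook_seat (a point): where the middle of the guard's handle bar lies when hung: midway between the prongs, 185 mm up, bar along the stand's y across both prongs. Axes as the stand's. The bar may lie 25 mm nearer the ends or 50 mm nearer the cross bar. Bring the handle in level from the -x side, prongs between bar and guard top, about 25 mm above the seat, then lower it.
- camera_stand: fixed inspection camera: white base 300 x 120 x 10 mm with a yellow cross; at its +x end a black camera 64 mm square, 85 mm long, with white ring light and a lens looking level along the stand's -x (roughly to the robot). Origin: on the table under the middle of the cross. Lens axis 180 mm up, lens front at x = +120 mm, camera top 212 mm up.
- view_point (a point): point in the air on the lens axis straight above the middle of the yellow cross, 180 mm above the table and 120 mm in front of the lens: the hub centre belongs here. Axes as the camera stand's (x runs from here towards the lens).
- bearing: bystander: loose steel ball bearing ring, 52 mm across, 16 mm high, lying flat; origin: centre of its underside.
- wrench: bystander: loose steel wrench, 160 mm long, lying flat; origin: middle of its length.
- screwdriver: bystander: loose screwdriver, 200 mm long, lying flat; origin: middle of its length.
- oil_bottle: bystander: loose white bottle with red cap, 56 mm across, 130 mm tall; origin: centre of its underside.
- spare_pulley: bystander: loose spare aluminium pulley lying flat, 104 mm across, 30 mm high (not the wheel of this job); origin: centre of its underside.
- meter: bystander: loose grey hand-held meter, 150 x 78 x 40 mm, lying on its back; origin: centre of its underside.
Not all that is in view belongs to the job. There is more than one size of the guard; the one meant has the size given above.

How it is judged (in metres and radians):
On the way, in this order (a step that is already met when the one before it is completed fails the run):
1. the guard hangs by its handle on both prongs of the hook and has been let go (contact force between guard and hook_stand above 1 N and contact force between the fingers and guard below 0.1 N and x of guard_handle in the frame of hook_seat between -0.034 and 0.062 m and y of guard_handle in the frame of hook_seat between -0.03 and 0.03 m and z of guard_handle in the frame of hook_seat between -0.012 and 0.01 m), for 0.3 s.
2. the wheel is held by the fingers, lifted clear of the housing (contact force between the fingers and wheel above 1 N and height (world z) of wheel above 0.12 m and contact force between wheel and housing below 0.1 N), for 0.2 s.
At the end, for the whole second after the job is handed in: Guard hangs still by its handle behind the upturned prong ends, bar within 30 mm sideways and 10 mm in height of the seat, let go. Fingers hold the wheel still, touching nothing else: hub within 20 mm of the view point, axle within 10 degrees of the lens axis, flyweights towards the lens (all of step 1 and linear speed of guard below 0.05 m/s and contact force between the fingers and wheel above 1 N and distance between wheel and view_point below 0.02 m and angle between the y axis of wheel and the x axis of camera_stand, either way round below 0.17 rad and x of flyweight_face in the frame of view_point above 0 m and linear speed of wheel below 0.03 m/s and angular speed of wheel below 0.2 rad/s and contact force between wheel and camera_stand below 0.1 N and contact force between wheel and housing below 0.1 N and contact force between wheel and hook_stand below 0.1 N and contact force between wheel and guard below 0.1 N); the arm keeps its last pose, push and grip.
It fails at once if the wheel is knocked against the camera (over 3 N) (contact force between wheel and camera_stand above 3 N).
It fails at once if another thing on the table is shifted by more than 40 mm (distance of any of bearing, wrench, screwdriver, oil_bottle, spare_pulley, meter from where it was at the start of the episode above 0.04 m).
It also fails if it takes over 54 s, if anything falls off the work surface, if the arm or the gripper's body presses on something with over 40 N, if the wrist force passes 120 N, or if a joint passes its speed limit or range.

### The arm

A 6-joint arm with a two-finger parallel gripper is mounted at the origin on the work surface. World frame = base frame: x ahead of the robot, y to its left, z up, the work surface at z = 0. Lengths are in m, angles in degrees, forces in N, time in s.
With the tool pointing down it reaches from about 0.325 to 0.85 m from the base axis. Payload 15.5 kg.
Tool frame: the origin (TCP) lies midway between the tips of the shut fingers; the grasp point (between the pads) lies r.pinch_z behind it (r.pinch_z is the distance from the TCP to the grasp point, in m); y points along the fingers, z is the direction in which the jaws open and shut, and the axes are right-handed (so a half turn about y gives the same grasp; the last joint's range is limited). The gripper opens to 91 mm and grips with 3 to 60 N. Pads are 32 mm wide; open, the fingers measure 118 mm over their backs; the gripper's body (76 mm by 178 mm) begins 60 mm behind the grasp point.
Start: joints at [62.424, 28.281, 77.091, -0, 74.628, -5.472], TCP at [0.235, 0.579, 0.214] pointing down, gripper open.
Joint ranges: [-166.48, 166.48], [-47.26, 123.95], [12.59, 153.08], [-70.14, 250.14], [6.76, 159.57], [-176.63, 176.63]. Speed limits (degrees/s): [108.29, 108.29, 147.25, 172.46, 172.46, 172.46].

### API

Orientations are given as [roll, pitch, yaw] about the fixed x, y, z axes, in that order (R = Rz(yaw) Ry(pitch) Rx(roll)).
In Python, from station import r, optics, spotter gives the robot as it stands.
- The arm moves only by the shell command python3 -m jog 'ROWS' [FORCE]. ROWS is a JSON object of lists of equal length, an entry for each row: "translation": the shift along the tool's x, y, z scaled (see below), a list of three; "dr": the turn, a rotation vector about the tool's x, y, z scaled (see below), a list of three; "claw": the opening, from -1 (shut) to 1 (fully open). A call has 1 to 20 rows; each row shifts and turns the commanded pose from where the row before left it, along the tool's axes as they then stand; what a row does not reach is not made up. The controller multiplies each number of a shift by 20 cm and each number of a turn by 180 degrees. A row lasts 1/10 s, in which the tool goes at most 50 mm and 8.59 degrees, less where a joint would pass 70% of its speed; a pose out of reach is approached as far as the arm can. A call with a number of a shift or a turn outside -1 to 1 is refused whole. A call with a gripper value outside its range is refused whole. The fingers move at their own pace and stop on an object; FORCE is the grip in N (left out, the last holds). Time passes only in rows, so rows that do not move let the fingers close. It gives the time, the measured TCP pose, the force and the opening at its end, in the units of the state.
- r.state(): the state, without advancing time (a new reading comes with each control period).
- optics.get_image(name): name is "side" or "top"; returns a dict with "color" (400x640x3 uint8, red, green, blue), "z_map" (400x640 float32, m along the optical axis (not along the pixel's ray), 0 where there is no reading), "intrinsics" (3x3 intrinsics, pixels), "rvec" (rotation vector, rad) and "tvec" (3), from world to camera coordinates, as OpenCV has them. Camera axes: x right, y down, z forward; pixel columns grow to the right and rows downward; lengths in m; the calibration is good to about 2 mm. A picture is of the moment at which its call begins.
- r.sign_off(): hands the job in, once; it reports no verdict.
Trained networks look in a picture, given as the dict that the camera call returned (one of the last four; its "shot" number tells which), for a name from the list of things; names that differ only in an ending like _2 or _b are one class to them, and where a whole thing is asked for, a point or a joint stands for the part that bears it (a point fixed in the world has none). Each returns a list of dicts, best first, with "p" (0 to 1); they miss things now and then, are a little off and sometimes report something else, mostly with a low value. They report only what shows in the picture. A call takes as long as a camera call. They do not tell look-alikes from the thing itself.
- spotter.boxes_of(target, picture): "xyz" ([x, y, z] in m, in the coordinates of the camera as it stood for that picture, good to about 4 mm: the middle of the surface that is visible of it).
- spotter.outline_of(target, picture): "region" (400x640 bool, what is visible of it).
- spotter.place_of(target, picture): "xyz" ([x, y, z] in m, in the coordinates of the camera as it stood for that picture, good to about 4 mm: a listed point, or the origin of a listed thing).
The state is a dict: "time_s": time; "q": joint angles; "joint_vel": joint speeds; "joint_torque": joint torques, N m; "tcp_pos": TCP position; "eef_rot": TCP orientation; "wrist_force": force on the tool from outside, world axes, zero at the start; "torque": the same for the moment, N m; "width": finger opening in m.
Only numpy, scipy, OpenCV 4.12 (cv2) and the standard library are available. Lean on these libraries where they do the work, as an engineer would, in place of code of your own. Each camera call takes 0.05 s, during which the arm holds its last target.

## Working session

There is one attempt and no reset: what is moved stays moved. The work goes in short steps, Python scripts to look and compute and a shell command to move; the robot and the scene stay as the last step left them, time stands still between calls to the robot, and variables do not carry over. Pictures are saved under pics/ and viewed, and the job is handed in when it is done.

```bash
ls; mkdir -p pics; cat > h.py <<'E'
import numpy as np, cv2
from station import r, optics, spotter
def w2c(p): return cv2.Rodrigues(np.array(p['rvec'],float))[0], np.array(p['tvec'],float).ravel()
def towld(p,x):
    R,t=w2c(p); return R.T@(np.array(x)-t)
def pix(p,x):
    R,t=w2c(p); c=R@np.array(x)+t; u=np.array(p['intrinsics'])@c; return u[:2]/u[2]
def cloud(p):
    K=np.array(p['intrinsics']); z=p['z_map']; v,u=np.mgrid[:400,:640]
    c=np.stack([(u-K[0,2])/K[0,0]*z,(v-K[1,2])/K[1,1]*z,z],-1); R,t=w2c(p)
    w=(c-t)@R; w[z==0]=np.nan; return w
def save(p,n,crop=None,s=1):
    im=p['color'][...,::-1]
    if crop: a,b,c,d=crop; im=im[b:d,a:c]
    cv2.imwrite('pics/'+n,cv2.resize(im,None,fx=s,fy=s,interpolation=cv2.INTER_CUBIC))
E
python3 - <<'E'
from h import *
print(r.state(), r.pinch_z)
for n in ('side','top'):
    p=optics.get_image(n); save(p,n+'1.png',s=1.25); np.save('p_'+n,p,allow_pickle=True)
    R,t=w2c(p); print(n,-R.T@t)
    for k in 'housing guard guard_handle wheel hook_stand hook_seat camera_stand view_point bearing wrench screwdriver oil_bottle spare_pulley meter'.split():
        try: print(k,[(round(d['p'],2),towld(p,d['xyz']).round(3).tolist(),pix(p,towld(p,d['xyz'])).round().tolist()) for d in spotter.place_of(k,p)[:3]])
        except Exception as e: print(k,e)
E
```

```text
pics
{'time_s': 0.0, 'q': array([ 6.24242929e+01,  2.83130905e+01,  7.71266225e+01, -2.20522158e-04,
        7.46277184e+01, -5.47035660e+00]), 'joint_vel': array([ 2.91277427e-02, -2.05512943e-02,  2.45637502e-03, -5.55687272e-05,
       -1.29402154e-02, -1.85232917e-01]), 'joint_torque': array([ 1.04307841e-03, -8.78841734e+01, -3.81856513e+01,  7.08890171e-02,
        5.32489910e-02, -1.06654677e-04]), 'tcp_pos': array([0.23500648, 0.57873557, 0.21336074]), 'eef_rot': array([-9.00671446e+01,  6.21668794e-03, -2.21052956e+01]), 'wrist_force': array([-0.22762117,  0.18221131,  0.90028571]), 'torque': array([0.03461683, 0.02609738, 0.02762845]), 'width': 0.09114547969451987} 0.0188
side [ 0.22036599 -1.26028186  0.89282486]
housing [(0.96, [0.517, 0.036, 0.003], [329.0, 223.0])]
guard [(0.82, [0.218, -0.289, 0.002], [265.0, 284.0]), (0.77, [0.515, 0.034, 0.104], [329.0, 203.0])]
guard_handle [(0.95, [0.514, 0.037, 0.218], [329.0, 179.0]), (0.57, [0.217, -0.287, 0.154], [261.0, 249.0])]
wheel [(0.93, [0.514, 0.037, 0.094], [328.0, 205.0]), (0.67, [0.375, -0.566, -0.002], [326.0, 343.0
[... 1207 characters left out ...]
, -0.32, 0.176], [426.0, 208.0]), (0.18, [0.47, 0.562, -0.003], [161.0, 211.0])]
hook_seat [(0.75, [0.486, 0.292, 0.182], [224.0, 204.0])]
camera_stand [(0.93, [0.471, -0.32, -0.001], [413.0, 211.0])]
view_point [(0.69, [0.476, -0.32, 0.179], [427.0, 207.0]), (0.66, [0.378, 0.129, 0.0], [284.0, 238.0])]
bearing [(0.67, [0.378, 0.133, -0.0], [283.0, 238.0])]
wrench [(0.74, [0.376, -0.563, -0.0], [484.0, 239.0])]
screwdriver [(0.49, [0.356, -0.487, 0.002], [462.0, 244.0])]
oil_bottle [(0.66, [0.759, -0.08, -0.002], [343.0, 130.0]), (0.36, [0.477, -0.318, 0.002], [412.0, 209.0])]
spare_pulley [(0.88, [0.757, 0.112, -0.002], [289.0, 130.0])]
meter [(0.68, [0.469, 0.562, -0.004], [161.0, 212.0])]
```

View pics/side1.png

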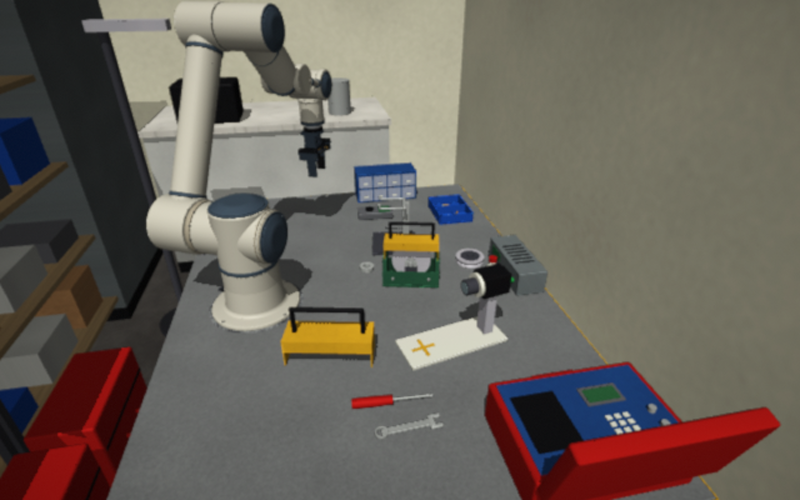

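View pics/top1.png

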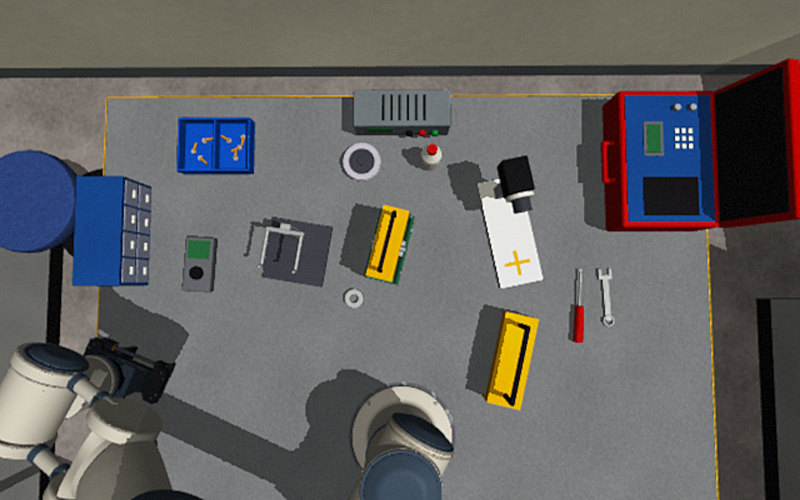

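```bash
python3 - <<'E'
from h import *
for n,c in (('side',(230,120,430,320)),('top',(200,120,480,320))):
    p=np.load(f'p_{n}.npy',allow_pickle=True).item(); save(p,n+'1c.png',c,s=2.85 if n=='top' else 3)
p=np.load('p_top.npy',allow_pickle=True).item(); w=cloud(p)
def rect(m,name):
    pts=w[m][:,:2]; c,s,a=cv2.minAreaRect(pts.astype(np.float32)*1000); print(name,len(pts),np.round(c,1),np.round(s,1),round(a,2))
    q=pts-pts.mean(0); ev,V=np.linalg.eigh(q.T@q); print('  mean',pts.mean(0).round(4),'axis deg',np.degrees(np.arctan2(V[1,1],V[0,1])).round(2))
X,Y,Z=w[...,0],w[...,1],w[...,2]
near=(abs(X-.517)<.13)&(abs(Y-.035)<.1)
for lo,hi in((.09,.108),(.15,.18),(.2,.24)): rect(near&(Z>lo)&(Z<hi),f'guard{lo}')
rect((abs(X-.22)<.15)&(abs(Y+.288)<.13)&(Z>.14)&(Z<.18),'decoy handle')
rect((abs(X-.22)<.15)&(abs(Y+.288)<.13)&(Z>.02)&(Z<.12),'decoy')
hk=(abs(X-.5)<.13)&(abs(Y-.295)<.12)
rect(hk&(Z>.165)&(Z<.2),'hook'); rect(hk&(Z>.0)&(Z<.03),'hookbase')
for s in (0,1): rect(hk&(Z>.165)&(Z<.21)&((Y>.294) if s else (Y<.294))&(X<.53),'prong')
cm=(abs(X-.5)<.25)&(abs(Y+.32)<.12)
rect(cm&(Z>.19)&(Z<.22),'cam'); rect(cm&(Z>.005)&(Z<.016),'cambase')
E
```

```text
guard0.09 76 [514.6  34.6] [ 85.6 186.9] 81.25
  mean [0.4831 0.0303] axis deg 153.43
guard0.15 1081 [518.5  34.6] [ 66.1 180. ] 76.0
  mean [0.5169 0.0342] axis deg 166.09
guard0.2 171 [517.5  34.9] [  9.7 147.5] 76.02
  mean [0.5179 0.0344] axis deg 166.07
decoy handle 300 [ 220.8 -286.8] [ 14.7 195.5] 77.44
  mean [ 0.2218 -0.2857] axis deg 167.24
decoy 1897 [ 221.  -287.1] [ 89.6 238.2] 77.2
  mean [ 0.2235 -0.2799] axis deg 166.7
hook 321 [507.  291.8] [ 93.6 115.5] 80.29
  mean [0.5207 0.2889] axis deg 80.07
hookbase 2957 [500.1 294.9] [259.8 240. ] 0.05
  mean [0.4996 0.2895] axis deg 172.25
prong 78 [485.8 252.3] [ 8.3 87.1] 80.96
  mean [0.4858 0.2516] axis deg 170.82
prong 68 [493.3 336.3] [ 8.8 72.2] 79.15
  mean [0.4931 0.3354] axis deg 170.88
cam 874 [ 655.3 -280.8] [128.5  66.2] 10.96
  mean [ 0.6601 -0.2773] axis deg -168.19
cambase 2465 [ 498.  -320.9] [493.3 235.9] 0.28
  mean [ 0.5387 -0.3005] axis deg -162.53
```

View pics/side1c.png

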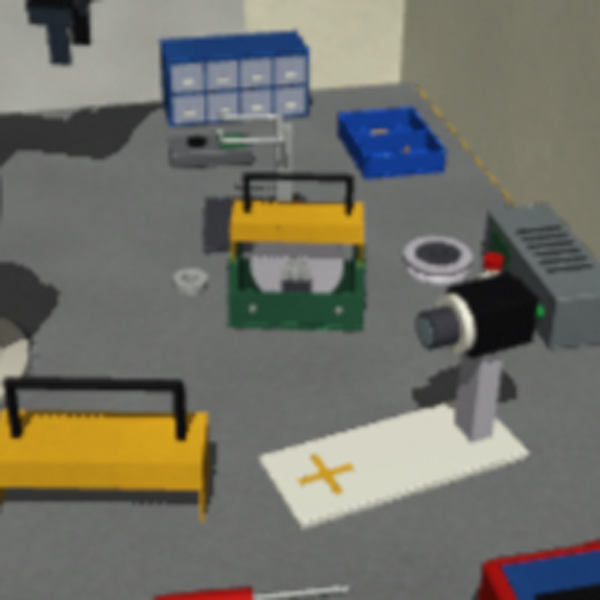

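View pics/top1c.png

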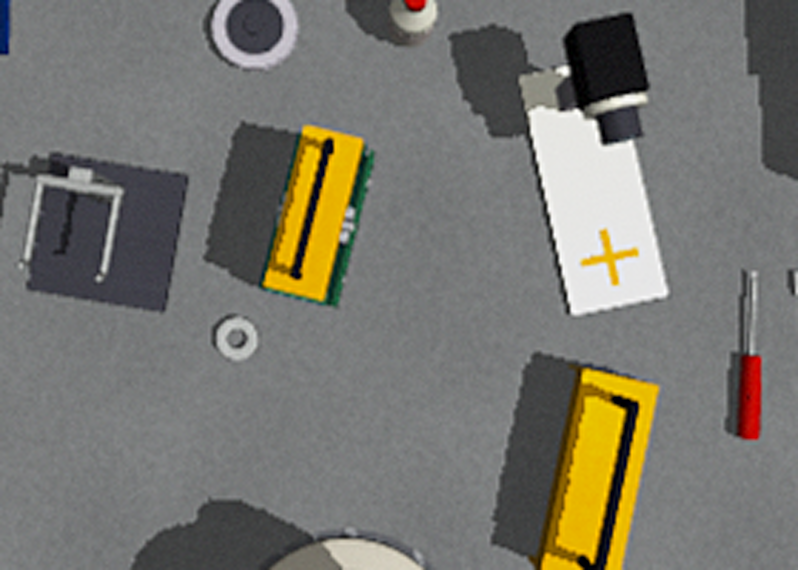

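```bash
python3 - <<'E'
from h import *
from scipy.ndimage import label
p=np.load('p_top.npy',allow_pickle=True).item(); w=cloud(p); X,Y,Z=np.moveaxis(w,-1,0)
c=p['color'].astype(int); R,G,B=np.moveaxis(c,-1,0)
def rect(m,name):
    pts=w[m][:,:2]; q,s,a=cv2.minAreaRect(pts.astype(np.float32)*1000); print(name,len(pts),np.round(q,1),np.round(s,1),round(a,2),np.median(w[m][:,2]).round(3), pts.mean(0).round(4))
cm=(X>.3)&(X<.75)&(abs(Y+.32)<.15)
m=cm&(R.astype(int)>180)&(B>150)&(Z<.02); l,n=label(m|(cm&(R>150)&(B<110)&(Z<.02))); k=np.bincount(l.ravel())[1:].argmax()+1; rect(l==k,'white base')
m=cm&(R>150)&(B<R*0.6)&(Z<.02)&(X>.4); l,n=label(m); k=np.bincount(l.ravel())[1:].argmax()+1; rect(l==k,'cross')
rect((X>.55)&(X<.75)&(abs(Y+.28)<.1)&(Z>.2)&(Z<.22)&(R<80),'cam top black')
hk=(abs(X-.5)<.14)&(abs(Y-.295)<.13)
m=hk&(Z>.003)&(Z<.02); l,n=label(m); k=np.bincount(l.ravel())[1:].argmax()+1; rect(l==k,'hook base')
m=hk&(Z>.165)&(Z<.2); pts=w[m]
# local frame fits
for a in (-8,-9,-10):
    t=np.radians(a); u=np.array([np.cos(t),np.sin(t)]);v=np.array([-u[1],u[0]])
    loc=np.c_[(pts[:,:2]-[.484,.293])@u,(pts[:,:2]-[.484,.293])@v]
    pr=loc[loc[:,0]<.045]; 
    for s in (-1,1):
        g=pr[pr[:,1]*s>0]; print(a,s,np.polyfit(g[:,0],g[:,1],1).round(4), g[:,0].min().round(3))
    print('crossbar x max',loc[:,0].max().round(4))
E
```

```text
white base 2265 [ 543.  -306.9] [259.9 125. ] 11.96 0.009 [ 0.5289 -0.3049]
cross 97 [ 475.2 -321.2] [50.3 49.8] 55.39 0.01 [ 0.4752 -0.321 ]
cam top black 675 [ 654.5 -281.1] [125.6  64.7] 13.37 0.211 [ 0.6688 -0.2765]
hook base 2111 [507.9 292.5] [177.  176.4] 81.1 0.011 [0.5017 0.2884]
-8 -1 [-0.0195 -0.0406] -0.036
-8 1 [-0.0164  0.0433] -0.033
crossbar x max 0.0808
-9 -1 [-0.0023 -0.0406] -0.035
-9 1 [0.     0.0433] -0.034
crossbar x max 0.0807
-10 -1 [ 0.0153 -0.0406] -0.035
-10 1 [0.0173 0.0433] -0.035
crossbar x max 0.0806
```

```bash
python3 -m jog '{"translation":[[0,-0.22,0],[0,-0.22,0],[0.135,0,-0.153],[0.135,0,-0.153],[0.135,0,-0.153],[0.135,0,-0.153],[0.135,0,-0.153],[0.135,0,-0.153],[0.135,0,-0.153],[0.135,0,-0.153],[0.135,0,-0.153],[0.135,0,-0.153],[0.135,0,-0.153],[0.135,0,-0.153],[0.135,0,-0.153],[0.135,0,-0.153],[0.135,0,-0.153],[0,0,0],[0,0,0]],"dr":[[0,-0.0225,0],[0,-0.0225,0],[0,0,0],[0,0,0],[0,0,0],[0,0,0],[0,0,0],[0,0,0],[0,0,0],[0,0,0],[0,0,0],[0,0,0],[0,0,0],[0,0,0],[0,0,0],[0,0,0],[0,0,0],[0,0,0],[0,0,0]],"claw":[1,1,1,1,1,1,1,1,1,1,1,1,1,1,1,1,1,1,1]}'
cat >> h.py <<'E'
def calc(pt,yaw):
    from scipy.spatial.transform import Rotation as Ro
    s=r.state(); T=Ro.from_euler('xyz',s['eef_rot'],degrees=True); G=Ro.from_euler('xyz',[-90,0,yaw],degrees=True)
    d=np.array(pt)-s['tcp_pos']
    print('t',s['time_s'],'tcp',s['tcp_pos'].round(4),s['eef_rot'].round(2),'w',round(s['width'],4),'F',s['wrist_force'].round(1),'q',s['q'].round(0))
    print('dr',((T.inv()*G).as_rotvec(degrees=True)/180).round(4),'units now',(T.inv().apply(d)/.2).round(4),'units in goal frame',(G.inv().apply(d)/.2).round(4))
E
python3 - <<'E'
from h import *
calc([.5175,.0347,.199],-14)
p=optics.get_image('top'); save(p,'t2.png',(200,100,480,320),2.8)
p=optics.get_image('side'); save(p,'s2.png',(230,100,430,260),4)
E
```

```text
time_s: 3.4
tcp_pos: [0.5172, 0.035, 0.3017]
eef_rot: [-90.0, 0.0, -14.1]
wrist_force: [-0.6, -0.8, -0.2]
width: 0.0917
t 3.4 tcp [0.5172 0.035  0.3017] [-8.999e+01  2.000e-02 -1.411e+01] w 0.0917 F [-0.6 -0.8 -0.2] q [ -3.  15.  84.   0.  81. -79.]
dr [-0.     -0.0006 -0.0001] units now [ 0.0022  0.5137 -0.0012] units in goal frame [ 0.002   0.5137 -0.0011]
```

View pics/s2.png

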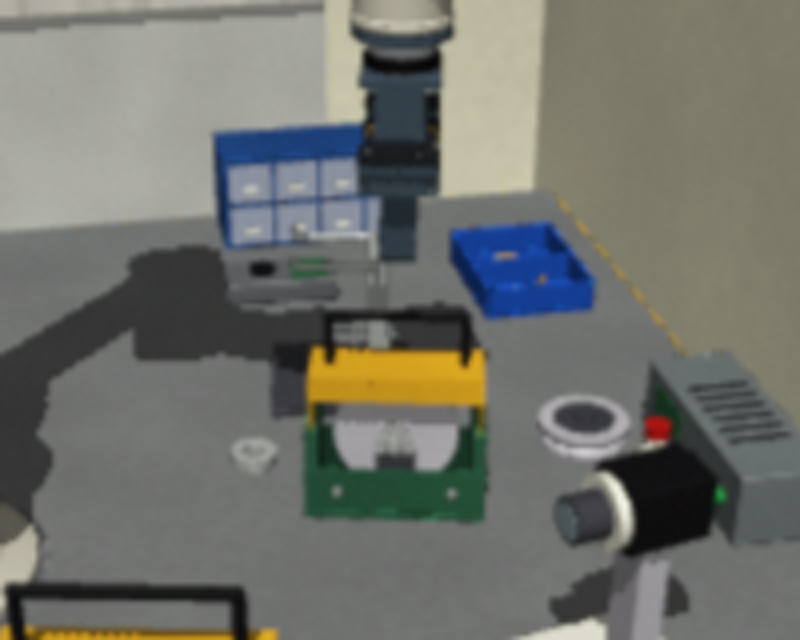

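View pics/t2.png

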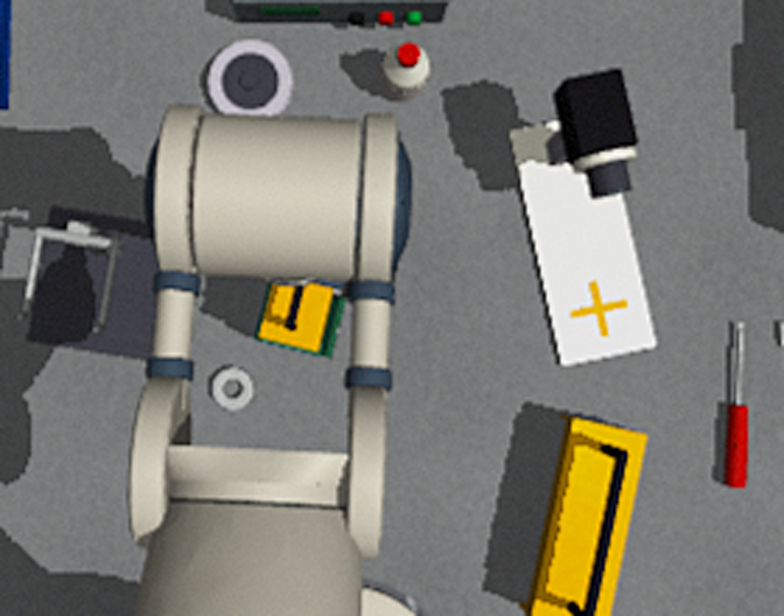

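Side crop: the gripper (399, 230) stands over the handle (398, 315) of the small guard. In the top view the arm hides the gripper. I'll go down and pinch.

```bash
python3 -m jog '{"translation":[[0,0.15,0],[0,0.15,0],[0,0.14,0],[0,0.08,0],[0,0,0],[0,0,0],[0,0,0],[0,0,0],[0,0,0],[0,0,0],[0,0,0],[0,0,0]],"dr":[[0,0,0],[0,0,0],[0,0,0],[0,0,0],[0,0,0],[0,0,0],[0,0,0],[0,0,0],[0,0,0],[0,0,0],[0,0,0],[0,0,0]],"claw":[1,1,1,1,1,-1,-1,-1,-1,-1,-1,-1]}' 50
python3 - <<'E'
from h import *
calc([.5175,.0347,.199],-14)
E
```

```text
time_s: 4.7
tcp_pos: [0.5171, 0.0357, 0.198]
eef_rot: [-90.0, -0.0, -14.0]
wrist_force: [1.3, -0.3, -1.0]
width: 0.038
t 4.7 tcp [0.5171 0.0357 0.198 ] [-90.    -0.   -14.01] w 0.038 F [ 1.3 -0.3 -1. ] q [ -3.  21.  93.  -0.  66. -79.]
dr [-0.     -0.0001  0.    ] units now [ 0.0032 -0.0052 -0.0042] units in goal frame [ 0.0032 -0.0052 -0.0042]
```

```bash
python3 -m jog '{"translation":[[0,0,0],[0,0,0],[0,0,0],[0,0,0],[0,0,0],[0,0,0],[0,0,0],[0,-0.03,0],[0,-0.05,0]],"dr":[[0,0,0],[0,0,0],[0,0,0],[0,0,0],[0,0,0],[0,0,0],[0,0,0],[0,0,0],[0,0,0]],"claw":[-1,-1,-1,-1,-1,-1,-1,-1,-1]}' 50
python3 - <<'E'
from h import *
calc([.3699,.3125,.300],-99)
p=optics.get_image('side'); save(p,'s3.png',(230,100,430,260),4)
E
```

```text
time_s: 5.6
tcp_pos: [0.5166, 0.0358, 0.214]
eef_rot: [-90.0, 0.1, -14.0]
wrist_force: [0.6, 0.3, -2.4]
width: 0.0089
t 5.6 tcp [0.5166 0.0358 0.214 ] [-9.001e+01  8.000e-02 -1.400e+01] w 0.0089 F [ 0.6  0.3 -2.4] q [ -3.  20.  92.   0.  68. -79.]
dr [ 4.000e-04  4.722e-01 -3.000e-04] units now [-1.0471 -0.4289  1.1649] units in goal frame [-1.2518 -0.4302 -0.9409]
```

View pics/s3.png

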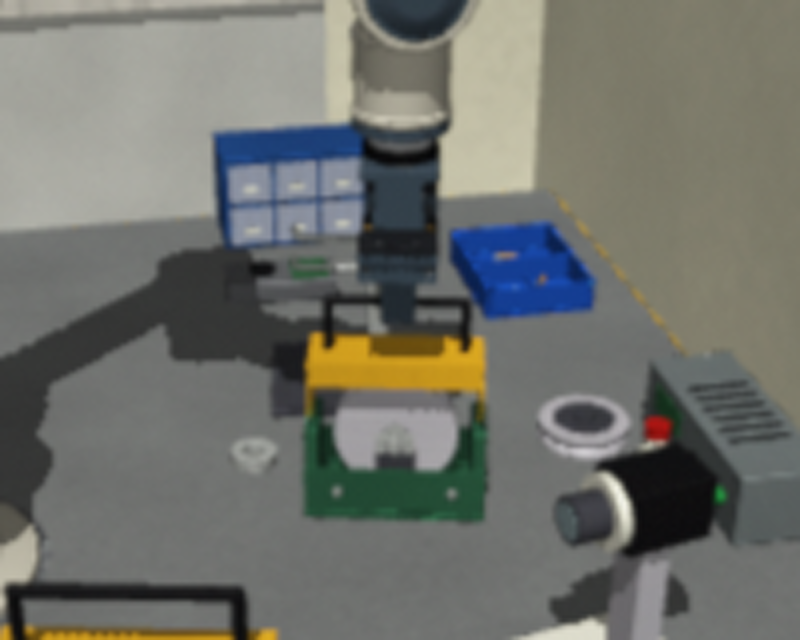

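```bash
python3 -m jog '{"translation":[[0,-0.08,0],[0,-0.12,0],[0,-0.12,0],[0,-0.11,0],[0,0,0],[0,0,0],[0,0,0],[0,0,0],[0,0,0],[0,0,0],[0,0,0],[0,0,0],[0,0,0],[0,0,0],[0,0,0],[0,0,0],[0,0,0]],"dr":[[0,0,0],[0,0,0],[0,0,0],[0,0,0],[0,0.0394,0],[0,0.0394,0],[0,0.0394,0],[0,0.0394,0],[0,0.0394,0],[0,0.0394,0],[0,0.0394,0],[0,0.0394,0],[0,0.0394,0],[0,0.0394,0],[0,0.0394,0],[0,0.0394,0],[0,0,0]],"claw":[-1,-1,-1,-1,-1,-1,-1,-1,-1,-1,-1,-1,-1,-1,-1,-1,-1]}'
python3 -m jog '{"translation":[[-0.08,0,-0.06],[-0.13,0,-0.0975],[-0.13,0,-0.0975],[-0.13,0,-0.0975],[-0.13,0,-0.0975],[-0.13,0,-0.0975],[-0.13,0,-0.0975],[-0.13,0,-0.0975],[-0.13,0,-0.0975],[-0.08,0,-0.06],[-0.05,0,-0.04],[0,0,0],[0,0,0]],"dr":[[0,0,0],[0,0,0],[0,0,0],[0,0,0],[0,0,0],[0,0,0],[0,0,0],[0,0,0],[0,0,0],[0,0,0],[0,0,0],[0,0,0],[0,0,0]],"claw":[-1,-1,-1,-1,-1,-1,-1,-1,-1,-1,-1,-1,-1]}'
python3 - <<'E'
from h import *
calc([.3699,.3125,.192],-99)
p=optics.get_image('side'); save(p,'s4.png',(220,80,440,250),3.6)
for k in ('guard_handle','hook_seat','wheel'): print(k,[(round(d['p'],2),towld(p,d['xyz']).round(3).tolist()) for d in spotter.place_of(k,p)[:3]])
p=optics.get_image('top'); save(p,'t4.png',(180,100,460,320),2.8)
for k in ('guard_handle','hook_seat','wheel','flyweight_face','housing'): print(k,[(round(d['p'],2),towld(p,d['xyz']).round(3).tolist()) for d in spotter.place_of(k,p)[:3]])
E
```

```text
time_s: 7.35
tcp_pos: [0.5171, 0.0357, 0.3003]
eef_rot: [-90.0, 0.0, -99.2]
wrist_force: [-0.4, -0.9, -2.9]
width: 0.0087
time_s: 8.65
tcp_pos: [0.3712, 0.312, 0.3]
eef_rot: [-90.0, -0.0, -99.0]
wrist_force: [0.1, -0.3, -3.4]
width: 0.0089
t 8.65 tcp [0.3712 0.312  0.3   ] [-8.998e+01 -1.000e-02 -9.901e+01] w 0.0089 F [ 0.1 -0.3 -3.4] q [33. 12. 89. -0. 79. 42.]
dr [-0.0001 -0.0001  0.0001] units now [-0.0017  0.54   -0.0072] units in goal frame [-0.0016  0.54   -0.0071]
guard_handle [(0.63, [0.368, 0.313, 0.319]), (0.61, [0.216, -0.287, 0.154]), (0.45, [0.517, 0.038, 0.09])]
hook_seat [(0.9, [0.483, 0.295, 0.185])]
wheel [(0.85, [0.515, 0.038, 0.09])]
guard_handle [(0.94, [0.371, 0.313, 0.323]), (0.79, [0.22, -0.289, 0.156]), (0.73, [0.757, 0.107, -0.002])]
hook_seat [(0.76, [0.485, 0.29, 0.179])]
wheel [(0.77, [0.514, 0.036, 0.082])]
flyweight_face [(0.82, [0.522, 0.056, 0.081])]
housing [(0.79, [0.52, 0.029, -0.001])]
```

View pics/s4.png

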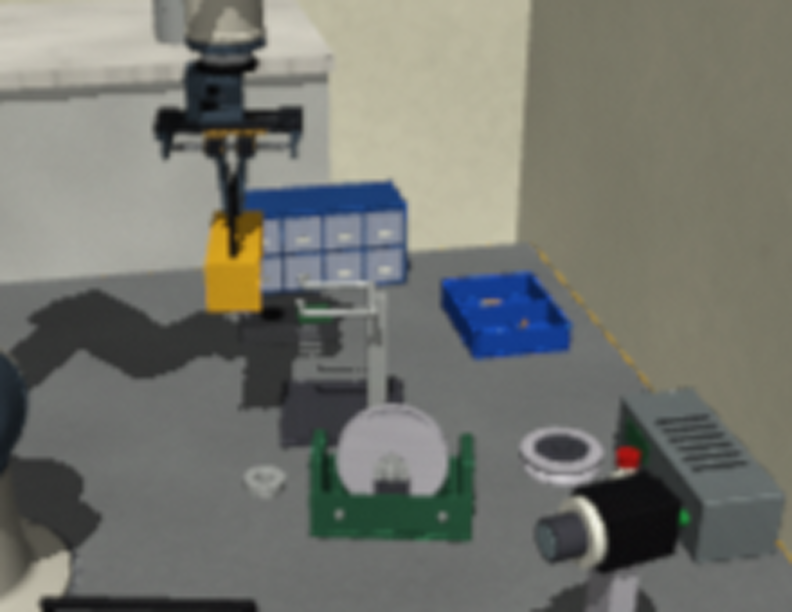

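View pics/t4.png

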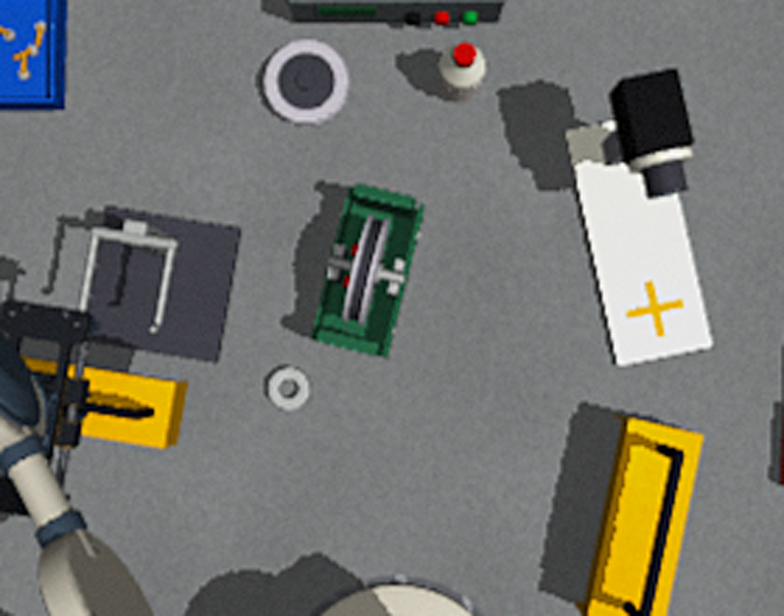

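```bash
python3 -m jog '{"translation":[[0,0.1,0],[0,0.15,0],[0,0.15,0],[0,0.14,0],[0,0,0],[0,0,0.04],[0,0,0.08],[0,0,0.08],[0,0,0.08],[0,0,0.08],[0,0,0.08],[0,0,0.08],[0,0,0.06],[0,0,0],[0,0,0]],"dr":[[0,0,0],[0,0,0],[0,0,0],[0,0,0],[0,0,0],[0,0,0],[0,0,0],[0,0,0],[0,0,0],[0,0,0],[0,0,0],[0,0,0],[0,0,0],[0,0,0],[0,0,0]],"claw":[-1,-1,-1,-1,-1,-1,-1,-1,-1,-1,-1,-1,-1,-1,-1]}'
python3 - <<'E'
from h import *
calc([.4835,.2945,.165],-99)
p=optics.get_image('side'); save(p,'s5.png',(250,90,370,190),6)
p=optics.get_image('top'); save(p,'t5.png',(180,140,300,260),5)
E
```

```text
time_s: 10.65
tcp_pos: [0.4853, 0.2938, 0.1917]
eef_rot: [-90.0, -0.0, -99.1]
wrist_force: [0.0, -0.4, -3.2]
width: 0.0091
t 10.65 tcp [0.4853 0.2938 0.1917] [-9.004e+01 -2.000e-02 -9.913e+01] w 0.0091 F [ 0.  -0.4 -3.2] q [25. 25. 87.  0. 68. 34.]
dr [ 0.0002 -0.0007  0.0001] units now [-0.0019  0.1334 -0.0096] units in goal frame [-0.0019  0.1334 -0.0096]
```

View pics/s5.png

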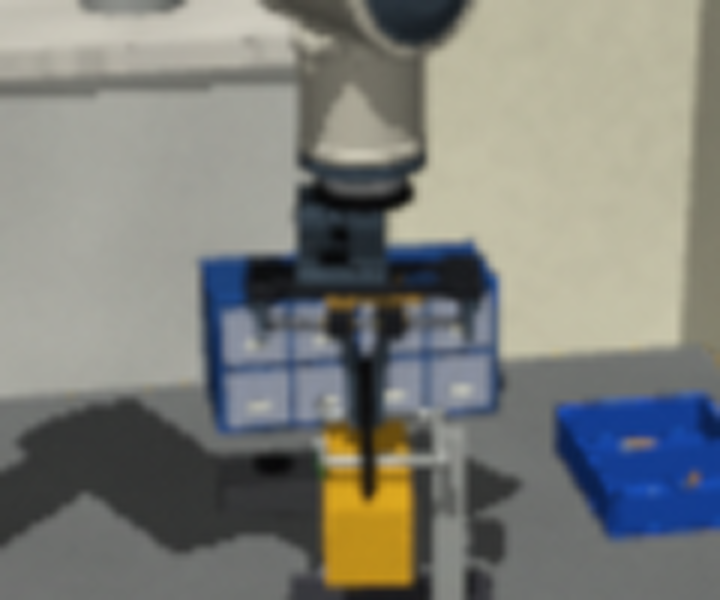

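View pics/t5.png

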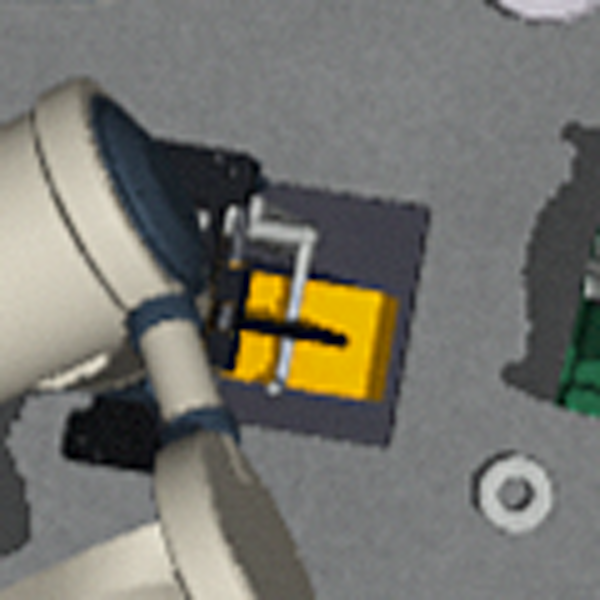

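Side crop: the bar (368, 400–495) is above the prong (330–450, 462) with the guard's top below it. Top crop: the bar crosses the near prong at (290, 328) behind its tip (272, 390). I'll lower it to just above the seat and check the force.

```bash
python3 -m jog '{"translation":[[0,0.04,0],[0,0.05,0],[0,0.03,0],[0,0.015,0],[0,0,0]],"dr":[[0,0,0],[0,0,0],[0,0,0],[0,0,0],[0,0,0]],"claw":[-1,-1,-1,-1,-1]}' 
python3 - <<'E'
from h import *
calc([.4835,.2945,.165],-99)
E
```

```text
time_s: 11.25
tcp_pos: [0.4851, 0.2938, 0.1645]
eef_rot: [-90.1, -0.0, -99.1]
wrist_force: [-0.7, -0.5, -2.7]
width: 0.0093
t 11.25 tcp [0.4851 0.2938 0.1645] [-9.006e+01 -4.000e-02 -9.910e+01] w 0.0093 F [-0.7 -0.5 -2.7] q [25. 27. 89. -0. 64. 34.]
dr [ 0.0003 -0.0006  0.0002] units now [-0.0022 -0.0026 -0.0083] units in goal frame [-0.0022 -0.0026 -0.0083]
```

```bash
python3 -m jog '{"translation":[[0,0.01,0],[0,0.005,0],[0,0,0]],"dr":[[0,0,0],[0,0,0],[0,0,0]],"claw":[-1,-1,-1]}'
```

```text
time_s: 11.55
tcp_pos: [0.4855, 0.294, 0.1636]
eef_rot: [-89.9, 0.0, -99.1]
wrist_force: [-11.1, -5.0, 28.9]
width: 0.0086
```

```bash
python3 -m jog '{"translation":[[0,-0.01,0],[0,0,0],[0,0,0],[0,0,0],[0,0,0],[0,0,0],[0,0,0],[0,0,0]],"dr":[[0,0,0],[0,0,0],[0,0,0],[0,0,0],[0,0,0],[0,0,0],[0,0,0],[0,0,0]],"claw":[-1,-0.3,-0.3,-0.3,-0.3,-0.3,-0.3,-0.3]}'
python3 - <<'E'
from h import *
calc([.4835,.2945,.165],-99)
p=optics.get_image('side'); save(p,'s6.png',(250,90,370,190),6)
for k in ('guard_handle',): print(k,[(round(d['p'],2),towld(p,d['xyz']).round(3).tolist()) for d in spotter.place_of(k,p)[:3]])
E
```

```text
time_s: 12.35
tcp_pos: [0.4855, 0.2939, 0.1639]
eef_rot: [-90.0, -0.0, -99.1]
wrist_force: [-0.2, 0.7, 0.6]
width: 0.032
t 12.35 tcp [0.4855 0.2939 0.1639] [-90.    -0.   -99.11] w 0.032 F [-0.2  0.7  0.6] q [25. 27. 89. -0. 64. 34.]
dr [ 0.     -0.0006  0.    ] units now [-0.0012 -0.0056 -0.0106] units in goal frame [-0.0012 -0.0056 -0.0106]
guard_handle [(0.85, [0.215, -0.286, 0.154]), (0.78, [0.484, 0.297, 0.184])]
```

View pics/s6.png

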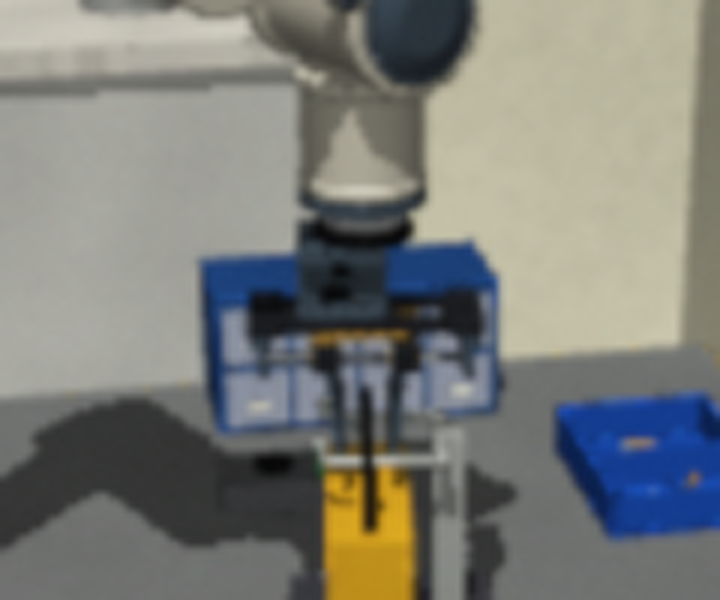

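```bash
python3 -m jog '{"translation":[[0,0,0],[0,0,0],[0,-0.06,0],[0,-0.12,0],[0,-0.2,0],[0,-0.2,0],[0,-0.1,0],[0,0,0],[0,0,0]],"dr":[[0,0,0],[0,0,0],[0,0,0],[0,0,0],[0,0,0],[0,0,0],[0,0,0],[0,0,0],[0,0,0]],"claw":[-0.3,-0.3,-0.3,-0.3,-0.3,-0.3,-0.3,-0.3,-0.3]}'
python3 - <<'E'
from h import *
p=optics.get_image('top'); save(p,'t7.png',(180,120,380,270),4); w=cloud(p); X,Y,Z=np.moveaxis(w,-1,0)
for k in ('guard_handle','wheel','flyweight_face','housing'): print(k,[(round(d['p'],2),towld(p,d['xyz']).round(3).tolist()) for d in spotter.place_of(k,p)[:3]])
c=p['color'].astype(int); green=(c[...,1]>c[...,0]*1.4)
near=(abs(X-.517)<.1)&(abs(Y-.035)<.06)
for lo,hi in((.11,.16),(.125,.16)):
    m=near&(Z>lo)&(Z<hi)&~green; pts=w[m]; q,s,a=cv2.minAreaRect((pts[:,:2]*1000).astype(np.float32)); print(m.sum(),np.round(q,1),np.round(s,1),round(a,1),pts[:,2].max())
print(r.state()['tcp_pos'],r.state()['wrist_force'])
calc([.5175,.0347,.30],-14)
p=optics.get_image('side'); save(p,'s7.png',(250,90,390,240),4)
for k in ('guard_handle','wheel','flyweight_face'): print(k,[(round(d['p'],2),towld(p,d['xyz']).round(3).tolist()) for d in spotter.place_of(k,p)[:3]])
E
```

```text
time_s: 13.35
tcp_pos: [0.4855, 0.2939, 0.3005]
eef_rot: [-90.0, 0.0, -99.1]
wrist_force: [-0.7, -0.4, 0.0]
width: 0.0317
guard_handle [(0.77, [0.485, 0.295, 0.187]), (0.67, [0.219, -0.29, 0.157])]
wheel [(0.68, [0.518, 0.035, 0.085]), (0.37, [0.355, -0.488, -0.003])]
flyweight_face [(0.97, [0.522, 0.057, 0.085]), (0.2, [0.379, -0.561, 0.002])]
housing [(0.7, [0.52, 0.029, 0.002]), (0.35, [0.485, 0.294, 0.192])]
277 [517.8  34.7] [ 24.2 117.1] 76.0 0.1534528570182427
233 [518.6  34.5] [ 24.2 105.5] 76.0 0.1534528570182427
[0.48519009 0.29375627 0.29909587] [-0.51506393  0.95028307  0.05859124]
t 13.6 tcp [0.4852 0.2938 0.2991] [-9.008e+01 -5.000e-02 -9.911e+01] w 0.0322 F [-0.5  1.   0.1] q [25. 19. 78. -0. 83. 34.]
dr [ 6.000e-04 -4.728e-01 -1.000e-04] units now [ 1.2534 -0.0038  0.3646] units in goal frame [ 0.4701 -0.0045 -1.2177]
guard_handle [(0.81, [0.214, -0.286, 0.154]), (0.73, [0.482, 0.297, 0.185]), (0.47, [0.474, -0.319, 0.0])]
wheel [(0.56, [0.517, 0.039, 0.091])]
flyweight_face [(0.71, [0.519, 0.059, 0.09])]
```

View pics/t7.png

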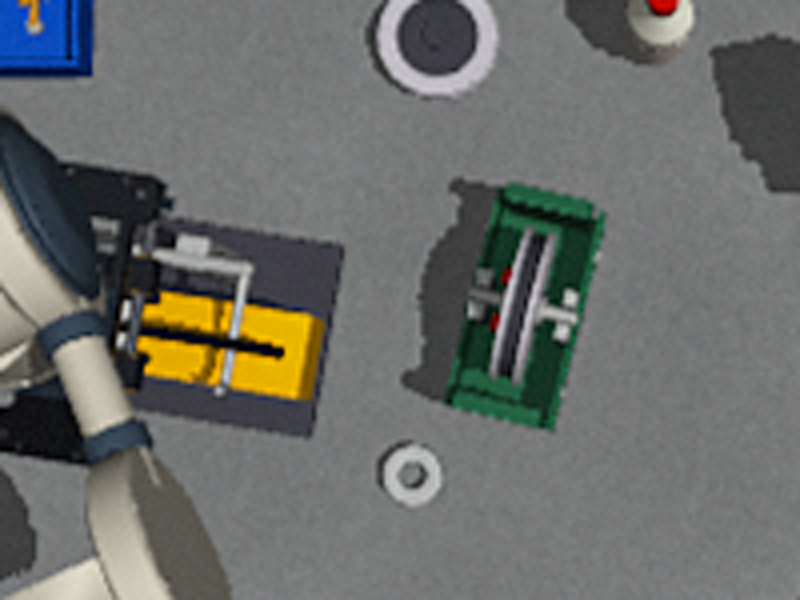

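View pics/s7.png

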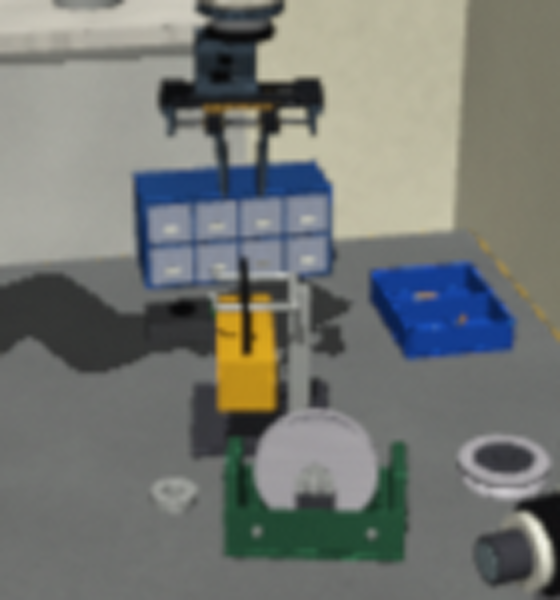

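```bash
python3 -m jog '{"translation":[[0,0,0],[0,0,0],[0,0,0],[0,0,0],[0,0,0],[0,0,0],[0,0,0],[0,0,0],[0,0,0],[0,0,0],[0,0,0],[0,0,0]],"dr":[[0,-0.0394,0],[0,-0.0394,0],[0,-0.0394,0],[0,-0.0394,0],[0,-0.0394,0],[0,-0.0394,0],[0,-0.0394,0],[0,-0.0394,0],[0,-0.0394,0],[0,-0.0394,0],[0,-0.0394,0],[0,-0.0394,0]],"claw":[1,1,1,1,1,1,1,1,1,1,1,1]}'
python3 -m jog '{"translation":[[0.047,0,-0.122],[0.047,0,-0.122],[0.047,0,-0.122],[0.047,0,-0.122],[0.047,0,-0.122],[0.047,0,-0.122],[0.047,0,-0.122],[0.047,0,-0.122],[0.047,0,-0.122],[0.047,0,-0.122],[0,0,0],[0,0,0]],"dr":[[0,0,0],[0,0,0],[0,0,0],[0,0,0],[0,0,0],[0,0,0],[0,0,0],[0,0,0],[0,0,0],[0,0,0],[0,0,0],[0,0,0]],"claw":[1,1,1,1,1,1,1,1,1,1,1,1]}'
python3 - <<'E'
from h import *
calc([.518,.0346,.119],-14)
E
```

```text
time_s: 15.0
tcp_pos: [0.4855, 0.2939, 0.2998]
eef_rot: [-90.0, 0.0, -13.7]
wrist_force: [-0.1, -0.9, 0.9]
width: 0.0911
time_s: 16.2
tcp_pos: [0.5177, 0.0342, 0.2998]
eef_rot: [-90.0, 0.0, -14.1]
wrist_force: [-0.5, 0.1, 0.4]
width: 0.0912
t 16.2 tcp [0.5177 0.0342 0.2998] [-8.999e+01  2.000e-02 -1.407e+01] w 0.0912 F [-0.5  0.1  0.4] q [ -3.  15.  84.   0.  80. -79.]
dr [-0.     -0.0004 -0.0001] units now [0.0014 0.904  0.002 ] units in goal frame [0.0011 0.904  0.0022]
```

```bash
python3 -m jog '{"translation":[[0,0.15,0.002],[0,0.2,0],[0,0.2,0],[0,0.18,0],[0,0.1,0],[0,0.074,0],[0,0,0],[0,0,0],[0,0,0],[0,0,0],[0,0,0],[0,0,0],[0,0,0],[0,0,0],[0,0,0],[0,0,0],[0,0,0],[0,0,0]],"dr":[[0,0,0],[0,0,0],[0,0,0],[0,0,0],[0,0,0],[0,0,0],[0,0,0],[0,0,0],[0,0,0],[0,0,0],[0,0,0],[0,0,0],[0,0,0],[0,0,0],[0,0,0],[0,0,0],[0,0,0],[0,0,0]],"claw":[1,1,1,1,1,1,1,1,-1,-1,-1,-1,-1,-1,-1,-1,-1,-1]}' 50
python3 - <<'E'
from h import *
calc([.518,.0346,.119],-14)
p=optics.get_image('side'); save(p,'s8.png',(260,120,400,260),4)
E
```

```text
time_s: 18.0
tcp_pos: [0.5179, 0.0349, 0.1191]
eef_rot: [-90.0, -0.0, -14.0]
wrist_force: [0.1, 0.0, -0.4]
width: 0.0236
t 18.0 tcp [0.5179 0.0349 0.1191] [-90.    -0.   -14.01] w 0.0236 F [ 0.1  0.  -0.4] q [ -3.  27.  98.   0.  55. -79.]
dr [-0. -0.  0.] units now [ 0.001   0.0006 -0.0011] units in goal frame [ 0.001   0.0006 -0.0011]
```

View pics/s8.png

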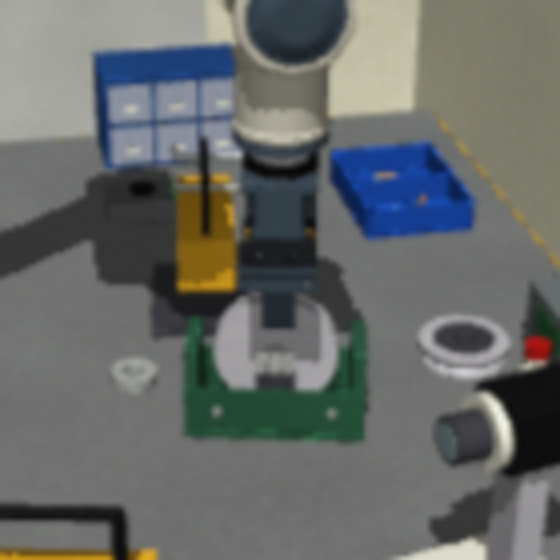

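```bash
python3 -m jog '{"translation":[[0,0,0],[0,-0.03,0],[0,-0.06,0],[0,-0.09,0],[0,-0.12,0],[0,-0.12,0],[0,-0.12,0],[0,-0.12,0],[0,-0.08,0],[0,0,0],[0,0,0]],"dr":[[0,0,0],[0,0,0],[0,0,0],[0,0,0],[0,0,0],[0,0,0],[0,0,0],[0,0,0],[0,0,0],[0,0,0],[0,0,0]],"claw":[-1,-1,-1,-1,-1,-1,-1,-1,-1,-1,-1]}' 55
python3 - <<'E'
from h import *
calc([.475,-.321,.214],-78)
p=optics.get_image('side'); save(p,'s9.png',(260,100,400,240),4)
for k in ('guard_handle','wheel'): print(k,[(round(d['p'],2),towld(p,d['xyz']).round(3).tolist()) for d in spotter.place_of(k,p)[:3]])
E
```

```text
time_s: 19.15
tcp_pos: [0.5175, 0.0348, 0.2671]
eef_rot: [-90.0, -0.0, -14.0]
wrist_force: [-0.8, 0.2, -4.7]
width: 0.0237
t 19.15 tcp [0.5175 0.0348 0.2671] [-9.0e+01 -1.0e-02 -1.4e+01] w 0.0237 F [-0.8  0.2 -4.7] q [ -3.  17.  87.  -0.  76. -79.]
dr [-0.      0.3555  0.    ] units now [ 0.2245  0.2656 -1.7777] units in goal frame [ 1.6961  0.2655 -0.5776]
guard_handle [(0.82, [0.217, -0.287, 0.155]), (0.62, [0.482, 0.296, 0.188])]
wheel [(0.88, [0.514, 0.038, 0.239])]
```

View pics/s9.png

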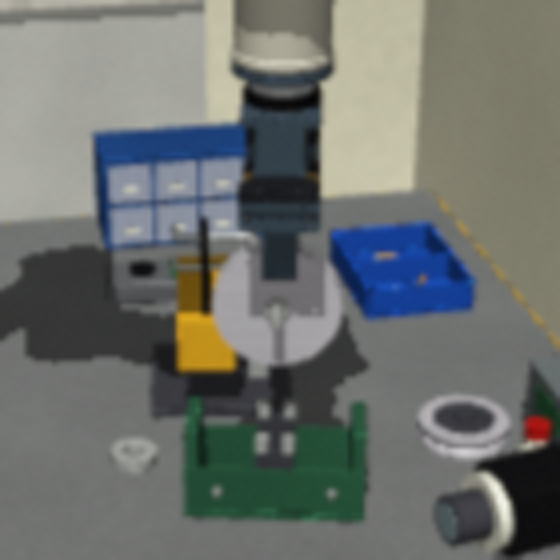

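```bash
python3 -m jog '{"translation":[[0,0,0],[0,0,0],[0,0,0],[0,0,0],[0,0,0],[0,0,0],[0,0,0],[0,0,0],[0,0,0],[0,0,0],[0,0,0]],"dr":[[0,0.0255,0],[0,0.037,0],[0,0.037,0],[0,0.037,0],[0,0.037,0],[0,0.037,0],[0,0.037,0],[0,0.037,0],[0,0.037,0],[0,0.034,0],[0,0,0]],"claw":[-1,-1,-1,-1,-1,-1,-1,-1,-1,-1,-1]}'
python3 -m jog '{"translation":[[0.08,0,-0.03],[0.13,0,-0.045],[0.13,0,-0.045],[0.13,0,-0.045],[0.13,0,-0.045],[0.13,0,-0.045],[0.13,0,-0.045],[0.13,0,-0.045],[0.13,0,-0.045],[0.13,0,-0.045],[0.13,0,-0.045],[0.13,0,-0.045],[0.11,0,-0.035],[0.07,0,-0.02],[0,0,0],[0,0,0]],"dr":[[0,0,0],[0,0,0],[0,0,0],[0,0,0],[0,0,0],[0,0,0],[0,0,0],[0,0,0],[0,0,0],[0,0,0],[0,0,0],[0,0,0],[0,0,0],[0,0,0],[0,0,0],[0,0,0]],"claw":[-1,-1,-1,-1,-1,-1,-1,-1,-1,-1,-1,-1,-1,-1,-1,-1]}'
python3 - <<'E'
from h import *
calc([.475,-.321,.214],-78)
E
```

```text
time_s: 20.4
tcp_pos: [0.5174, 0.0348, 0.2663]
eef_rot: [-90.1, 0.0, -78.1]
wrist_force: [0.7, -0.0, -4.6]
width: 0.0237
time_s: 22.0
tcp_pos: [0.4746, -0.3194, 0.2667]
eef_rot: [-90.0, 0.1, -77.9]
wrist_force: [-0.1, 0.5, -5.6]
width: 0.0236
t 22.0 tcp [ 0.4746 -0.3194  0.2667] [-9.002e+01  6.000e-02 -7.793e+01] w 0.0236 F [-0.1  0.5 -5.6] q [-40.  21.  80.   0.  78. -52.]
dr [ 0.0001  0.0004 -0.0003] units now [0.0087 0.2636 0.0006] units in goal frame [0.0085 0.2636 0.0005]
```

```bash
python3 -m jog '{"translation":[[0.008,0.06,0],[0,0.08,0],[0,0.07,0],[0,0.05,0],[0,0,0],[0,0,0],[0,0,0]],"dr":[[0,0,0],[0,0,0],[0,0,0],[0,0,0],[0,0,0],[0,0,0],[0,0,0]],"claw":[-1,-1,-1,-1,-1,-1,-1]}'
python3 - <<'E'
from h import *
calc([.475,-.321,.214],-78)
p=optics.get_image('side'); save(p,'s10.png',(260,100,460,300),4/1.4)
np.save('fs',p,allow_pickle=True)
for k in ('guard_handle','wheel','flyweight_face','view_point','camera_stand'): print(k,[(round(d['p'],2),towld(p,d['xyz']).round(3).tolist()) for d in spotter.place_of(k,p)[:3]])
p=optics.get_image('top'); save(p,'t10.png',(200,100,480,320),2.8)
for k in ('guard_handle','wheel','flyweight_face','view_point','camera_stand'): print(k,[(round(d['p'],2),towld(p,d['xyz']).round(3).tolist()) for d in spotter.place_of(k,p)[:3]])
E
```

```text
time_s: 22.7
tcp_pos: [0.4753, -0.3216, 0.2158]
eef_rot: [-90.0, -0.0, -78.0]
wrist_force: [-0.8, -0.2, -5.0]
width: 0.0237
t 22.7 tcp [ 0.4753 -0.3216  0.2158] [-8.996e+01 -5.000e-02 -7.798e+01] w 0.0237 F [-0.8 -0.2 -5. ] q [-40.  24.  84.  -0.  72. -52.]
dr [-0.0002  0.0001  0.0003] units now [-0.0032  0.0088 -0.001 ] units in goal frame [-0.0032  0.0088 -0.001 ]
guard_handle [(0.7, [0.483, 0.293, 0.186]), (0.67, [0.218, -0.286, 0.154])]
wheel [(0.71, [0.473, -0.318, 0.185])]
flyweight_face [(0.93, [0.492, -0.316, 0.187])]
view_point []
camera_stand [(0.71, [0.475, -0.315, 0.003])]
guard_handle [(0.8, [0.486, 0.294, 0.191]), (0.61, [0.758, 0.11, -0.003]), (0.51, [0.357, -0.487, -0.003])]
wheel [(0.65, [0.474, -0.32, 0.18]), (0.5, [0.488, 0.292, 0.064])]
flyweight_face [(0.79, [0.497, -0.311, 0.18])]
view_point [(0.88, [0.473, -0.322, 0.179])]
camera_stand [(0.71, [0.477, -0.317, 0.001])]
```

View pics/s10.png

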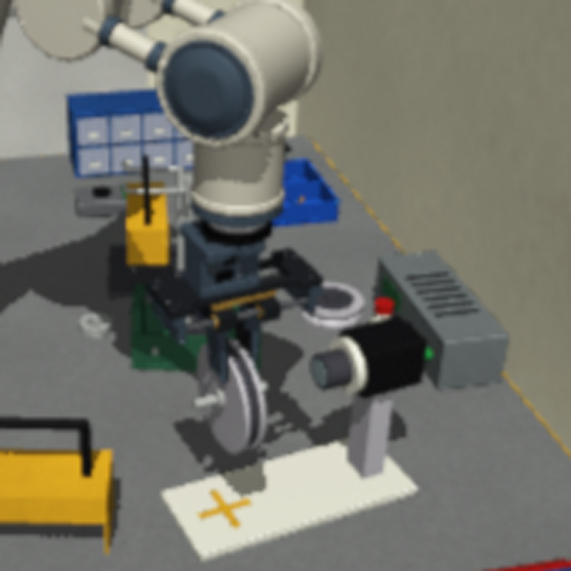

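View pics/t10.png

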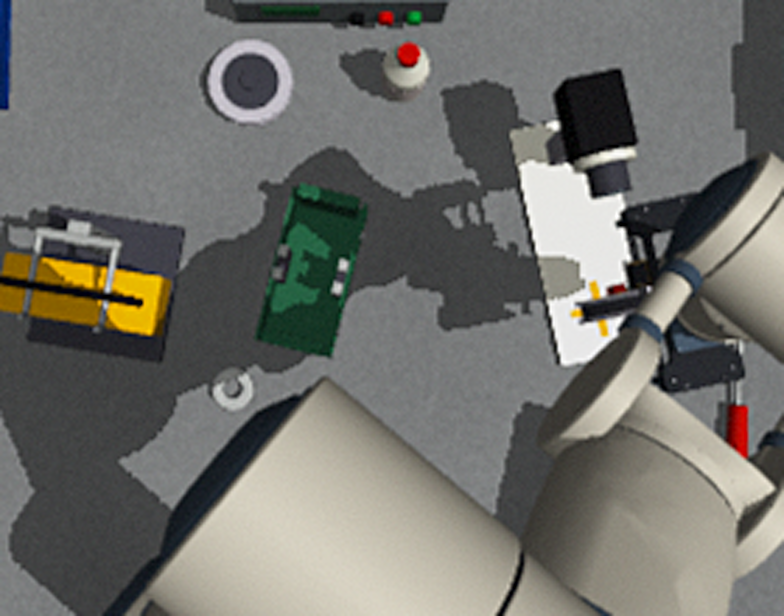

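Side crop: the wheel (235, 400) is upright with its plain side towards the robot, facing the lens (325, 370). Top crop: red shows at (617, 289) on the lens side, and the guard hangs on both prongs (85–110, 290). I'll let it settle for a moment and hand in.

```bash
python3 -m jog '{"translation":[[0,0.006,0],[0,0,0],[0,0,0],[0,0,0],[0,0,0]],"dr":[[0,0,0],[0,0,0],[0,0,0],[0,0,0],[0,0,0]],"claw":[-1,-1,-1,-1,-1]}'
python3 -c "
from station import r
print(r.sign_off()); print(r.state()['tcp_pos'],r.state()['width'])"
```

```text
time_s: 23.8
tcp_pos: [0.475, -0.3215, 0.2139]
eef_rot: [-90.0, -0.0, -78.0]
wrist_force: [-0.4, -0.5, -5.3]
width: 0.0235
the job is handed in; nothing more can be done
None
the job is handed in; nothing more can be done
```

I hung the small guard (180 x 66 mm) on both prongs of the hook and let go of it. I then lifted the wheel out and handed the job in at about 23.8 s, still holding the wheel in front of the lens. The hand-in reports no verdict.

- **Guard:** the last network readings put the handle at about (0.483–0.486, 0.293–0.294, 0.186–0.191). My measured seat is (0.4835, 0.2945, 0.185). The pictures show the bar across both prongs, behind their upturned ends.
- **Wheel position:** the networks put the hub at (0.473–0.474, −0.318 to −0.320, 0.180–0.185), just before a last correction of about 1–2 mm down. That is within about 6 mm of the view point at (0.475, −0.321, 0.180). The axle should be within about 1.5° of the lens axis, which I measured at 12–13°.
- **Wheel facing and grip:** the red flyweights are on the lens side. The fingers read 23.5 mm on the 24 mm rim, and the wrist carries about 5 N.
- **Disagreements:** the side view put the hub about 5 mm higher than the top view and the tool pose did, which is inside the tolerance. The first lowering of the guard pressed on the hook with about 29 N until I backed off 2 mm.
- **Not checked:** I did not re-measure the bystanders at the end, but none of the moves went near them.

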